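Set the sprung cut-off gauge and lay the brass blank against its stop

ROBOT

A 6-joint arm with a two-finger parallel gripper is mounted at the origin on the work surface. World frame = base frame: x ahead of the robot, y to its left, z up, the work surface at z = 0. Lengths are in mm, angles in rad, forces in N, time in s.
With the tool pointing down it reaches from about 350 to 975 mm from the base axis. Payload 7.1 kg.
Tool frame: the origin (TCP) lies midway between the tips of the shut fingers; the grasp point (between the pads) lies 19 mm behind it; z points along the fingers, y is the line along which they close (so a half turn about z gives the same grasp; the last joint's range is limited). The gripper opens to 88 mm and grips with 3 to 60 N. Pads are 20 mm wide; open, the fingers measure 115 mm over their backs; the gripper's body (75 mm by 178 mm) begins 61 mm behind the grasp point.
Start: joints at [-1.126, 0.423, 1.63, -0, 1.089, -0.019], TCP at [279.608, -558.949, 222.675] pointing down, gripper open.
Joint ranges: [-3, 3], [-0.9, 2.11], [0.09, 2.58], [-1.31, 4.45], [0.11, 2.69], [-2.54, 2.54]. Speed limits (rad/s): [2.39, 2.39, 3.01, 3.14, 3.14, 3.14].

INTERFACE

Orientations are given as a rotation vector (axis times angle).
In Python, from workcell import ctrl gives the robot as it stands. The module is installed in compiled form; this text tells all that it offers.
- The arm moves only by the tool apply_moves, never from a script. Its argument "targets" is a list of rows, each a list of 3 entries, a list of its own where there are three numbers: the opening, from -1 (shut) to 1 (fully open), then the shift along the tool's x, y, z normalised to -1 to 1, where 1 is 5 cm, then the turn, a rotation vector about the tool's x, y, z normalised to -1 to 1, where 1 is 90 degrees. In form: [[jaw, [x, y, z], [wx, wy, wz]], ...]. A call has 1 to 8 rows; each row shifts and turns the commanded pose from where the row before left it, along the tool's axes as they then stand; what a row does not reach is not made up. A row lasts 1/8 s, in which the tool goes at most 62.5 mm and 10.7 degrees, less where a joint would pass 70% of its speed; a pose out of reach is approached as far as the arm can. A call with a number of a shift or a turn outside -1 to 1 is refused whole. A call with a gripper value outside its range is refused whole. The fingers move at their own pace and stop on an object; the grip force is fixed at half the most. Time passes only in rows, so rows that do not move let the fingers close. It gives the time, the measured TCP pose, the force, the opening and the grip force at its end, in the units of the state.
- ctrl.get_obs(): the state, without advancing time (a new reading comes with each control period).
- ctrl.get_image(name): name is "scene" or "top" or "wrist"; returns a dict with "pixels" (384x512x3 uint8, blue, green, red), "camera_matrix" (3x3 intrinsics, pixels), "view" (4x4, takes a point from world to camera coordinates); the wrist camera has in their place "hand_eye" (4x4, takes a point from camera to tool coordinates, whose origin is the TCP and whose axes are the flange's). Camera axes: x right, y down, z forward; pixel columns grow to the right and rows downward; lengths in mm; the calibration is good to about 2 mm. A picture is of the moment at which its call begins: read the wrist's pose just before it. There is no depth.
- ctrl.close_job(): hands the job in; it is judged then, once.
Trained networks look in the newest picture that a camera, given by its name, has taken for a name from the list of things; names that differ only in an ending like _2 or _b are one class to them, and where a whole thing is asked for, a point or a joint stands for the part that bears it (a point fixed in the world has none). Each returns a list of dicts, best first, with "score" (0 to 1); they miss things now and then, are a little off and sometimes report something else, mostly with a low value. They report only what shows in the picture. A call takes as long as a camera call.
- ctrl.masks_of(label, camera): "region" (384x512 bool, what is visible of it) and "bbox" ([left, top, right, bottom] in pixels, round what is visible of it).
- ctrl.pinpoint(label, camera): "xy" ([column, row] in pixels: a listed point, or the origin of a listed thing).
The state is a dict: "t": time; "qpos": joint angles; "qvel": joint speeds; "joint_torque": joint torques, N m; "ee_pos": TCP position; "orientation": TCP orientation; "ft_force": force on the tool from outside, world axes, zero at the start; "moment": the same for the moment, N m; "width": finger opening in mm; "grasp_force": force on a finger pad.
Only numpy, scipy, OpenCV 4.12 (cv2) and the standard library are available. Lean on these libraries where they do the work, as an engineer would, in place of code of your own. Each camera call takes 0.05 s, during which the arm holds its last target. There are 200 camera calls.

TASK

Pull the red handle of the sprung gauge out until the white line on the blue stop stands at the red marker, without running past it, and hold it there for a moment. Ease the handle back fully home without letting it snap, leaving the stop at the marker, then lay the brass bar flat along the narrow steel rail, beyond the stop, with its end touching or within a few millimetres of it. Do not shift the stop off the marker, and leave the copper bar and everything else on the bench where it is.

Things in the scene. Friction and masses are not known exactly. Their poses are not given: they have to be found in the camera images.
- gauge: Fixed gauge: aluminium base plate 12 mm thick, x -220 to 180, y -65 to 65 mm. Origin on the bench; x axis = pull direction, z up. Green spring housing (top at 52 mm) over x -220 to -120, y 0 to 50. Narrow steel rail, 14 mm wide, along x from -70 to 175 at y = -30, its flat top 50 mm above the bench. The slide's grip runs along y = +25
- slide (a joint): Travel in m of the sprung slide along the gauge's +x; 0 = fully home, 0.115 = end stop. The spring pulls it home with 2 N at 0, rising to 6 N. Its push arm crosses the rail 53 to 64 mm above the bench (pushing face at gauge x = -64 mm when home); going out it pushes the stop along, coming home it leaves the stop behind
- handle (a point): Centre of the top of the slide's red upright grip, 98 mm above the bench. The grip is 16 mm along the gauge's x, 30 mm along its y, and clear of all else from 64 mm above the bench up: take it from above. At travel 0 it is at gauge (-74, 25) mm
- stop: Blue saddle stop, loose, astride the rail, held by friction only (0.14 kg): 30 mm long (x), 33 mm wide, 16 mm tall above the rail top, skirts 18 mm down. Origin: its centre at rail-top height; x along the rail, as the gauge's. White line across its top and down its side at its x = 0. Starts 2 to 14 mm ahead of the push arm
- mark: Red marker flag fixed on the base plate beside the rail, 3 mm thick along x, 34 mm tall, on a 12 mm square foot. Origin: underside centre, 12 mm above the bench; x as the gauge's. The stop's white line (its origin) must come level with it along x
- rail_end (a point): Centre of the rail's top at its far end, gauge (175, -30, 50) mm
- blank: Brass bar, loose, 110 x 22 x 14 mm (x, y, z), 0.28 kg; origin at the centre of its underside. It is to lie on the rail beyond the stop (towards rail_end)
- blank_center (a point): Centre of the brass bar
- copper_bar: Copper bar of the same size as the brass one; leave alone
- brush_jar: Glass jar 62 mm across, 85 mm tall, with three brushes up to 114 mm tall; origin under its centre; stands beside the gauge on the robot's side; leave alone
- bench_block: Steel bench block 65 x 65 x 22 mm; origin under its centre; leave alone
- hammer: Hammer 220 mm long, lying; leave alone
- pliers: Yellow-handled pliers lying, 140 mm long, 14 mm high; leave alone
- file: Graver with wooden handle, 180 mm long, lying; leave alone
- charcoal: Black soldering block 90 x 55 x 35 mm; origin under its centre; lies close beside the brass bar, 43 mm or more from its centre line; leave alone
- pot: White plastic pot 56 mm across, 45 mm tall; origin under its centre; stands close on the other side of the brass bar, 47 mm or more from its centre line; leave alone

How it is judged:
By the outcome, as a careful person would: the job done as asked, in the order asked, and still so for the second after the job is handed in, with the robot touching nothing.
It also fails if it takes over 58 s, if anything falls off the work surface, if the arm or the gripper's body presses on something with over 40 N, if the wrist force passes 120 N, or if a joint passes its speed limit or range.

## Working session

There is one attempt and no reset: what is moved stays moved. The work goes in short steps, Python scripts to look and compute and a tool call to move; the robot and the scene stay as the last step left them, time stands still between calls to the robot, and variables do not carry over. Pictures are saved under pics/ and viewed, at most 10 in all, crops included, and the job is handed in when it is done.

Besides the shell and the picture viewer there is one more tool, called after "Call:" as name([rows], argument=value, ...), one row to a line, values as JSON. apply_moves: Moves the arm, as the interface text tells. Scaled input: -1 to 1 covers 5 cm each way for a shift and 90 degrees each way for a turn. Its arguments: {"type":"object","properties":{"targets":{"type":"array"}},"required":["targets"]}

```bash
mkdir -p pics; cat > h.py <<'E'
import numpy as np, cv2
from workcell import ctrl
from scipy.spatial.transform import Rotation as R
def cam(name):
    o=ctrl.get_obs(); im=ctrl.get_image(name); K=np.array(im["camera_matrix"])
    if "view" in im: V=np.array(im["view"])
    else:
        T=np.eye(4); T[:3,:3]=R.from_rotvec(o["orientation"]).as_matrix(); T[:3,3]=o["ee_pos"]
        V=np.linalg.inv(T@np.array(im["hand_eye"]))
    return im["pixels"],K,V
def proj(p,K,V):
    c=V[:3,:3]@np.asarray(p,float)+V[:3,3]; u=K@c; return u[:2]/u[2]
def ray(uv,K,V):
    d=V[:3,:3].T@np.linalg.inv(K)@np.array([uv[0],uv[1],1.]); return -V[:3,:3].T@V[:3,3],d/np.linalg.norm(d)
def onz(uv,K,V,z):
    c,d=ray(uv,K,V); return c+d*(z-c[2])/d[2]
def tri(obs):
    A=np.zeros((3,3));b=np.zeros(3);L=[ray(*o) for o in obs]
    for c,d in L:
        M=np.eye(3)-np.outer(d,d);A+=M;b+=M@c
    p=np.linalg.solve(A,b); return p,[float(np.linalg.norm((np.eye(3)-np.outer(d,d))@(p-c))) for c,d in L]
E
python3 - <<'E'
from h import *
o=ctrl.get_obs();print({k:np.round(v,3).tolist() for k,v in o.items()})
C={}
for n in("scene","top","wrist"):
    C[n]=cam(n); cv2.imwrite(f"pics/{n}0.png",C[n][0]); print(n,"cam at",ray((256,192),*C[n][1:])[0].round())
for l in["gauge","handle","stop","mark","rail_end","blank","blank_center","copper_bar","brush_jar","bench_block","charcoal","pot","hammer"]:
    ob=[]
    for n in C:
        r=ctrl.pinpoint(l,n)
        for q in r[:2]: print(l,n,np.round(q["xy"],1),round(q["score"],2), onz(q["xy"],*C[n][1:],0).round())
        if r and r[0]["score"]>.3: ob.append((r[0]["xy"],*C[n][1:]))
    if len(ob)>1:
        p,e=tri(ob);print("   TRI",l,p.round(1),np.round(e,1))
a=cv2.imread("pics/scene0.png");cv2.imwrite("pics/b0.png",cv2.resize(np.vstack([C["scene"][0],C["top"][0]]),None,fx=.78,fy=.78))
E
```

```text
{'t': 0.0, 'qpos': [-1.126, 0.424, 1.631, 0.0, 1.089, -0.019], 'qvel': [-0.001, 0.0, 0.001, 0.0, 0.0, 0.0], 'joint_torque': [0.001, -54.462, -27.367, 0.064, 0.023, -0.0], 'ee_pos': [279.343, -558.453, 221.891], 'orientation': [-3.056, -0.722, 0.001], 'ft_force': [1.01, 0.135, 0.012], 'moment': [-0.005, 0.006, -0.019], 'grasp_force': 0.0, 'width': 87.69}
scene cam at [1550.  130.  931.]
top cam at [ 334.  -39. 1236.]
wrist cam at [ 344. -527.  384.]
gauge scene [247.7 212.6] 0.83 [581. -52.   0.]
gauge top [252.4 200.2] 0.98 [565. -45.   0.]
gauge top [250.4 232.3] 0.42 [458. -30.   0.]
   TRI gauge [568.3 -49.6 -11.3] [4.6 4.6]
handle scene [302.9 221.1] 0.72 [596. 115.   0.]
handle scene [387.8 201.8] 0.49 [479. 368.  -0.]
handle top [269.6 203.1] 0.65 [ 551. -102.    0.]
handle top [107.1 222.7] 0.25 [527. 447.   0.]
   TRI handle [558.4   5.7 -28.7] [109.2 109.2]
stop scene [230.9 198. ] 0.49 [ 521. -115.    0.]
stop top [262.2 188.1] 0.66 [605. -81.   0.]
stop top [106.6 222.9] 0.37 [527. 448.   0.]
   TRI stop [592.2 -88.4  64.9] [9.3 9.3]
mark scene [246.4 220. ] 0.47 [613. -51
[... 789 characters left out ...]
.59 [455. -34.   0.]
brush_jar top [252.3 228.1] 0.57 [471. -37.   0.]
   TRI brush_jar [469.4 -34.5  11.9] [2.9 2.9]
bench_block scene [302.6 199.9] 0.61 [503. 108.  -0.]
bench_block top [211.2 225.3] 0.92 [491.  99.   0.]
   TRI bench_block [492.1 104.1 -10.2] [4. 4.]
charcoal scene [232.7 173.5] 0.23 [ 399. -132.   -0.]
charcoal top [158.2 228.4] 0.97 [495. 276.   0.]
pot scene [412.4 212.6] 0.89 [519. 436.   0.]
pot top [104.7 223.4] 0.74 [525. 455.   0.]
   TRI pot [524.1 442.5   8.1] [8.4 8.4]
hammer scene [223.  240.6] 0.58 [ 703. -103.    0.]
hammer top [265.9 160.8] 0.73 [ 700. -102.    0.]
hammer top [130.2 232. ] 0.23 [490. 370.   0.]
   TRI hammer [ 701.1 -103.1   -2.1] [0.8 0.8]
```

View pics/b0.png

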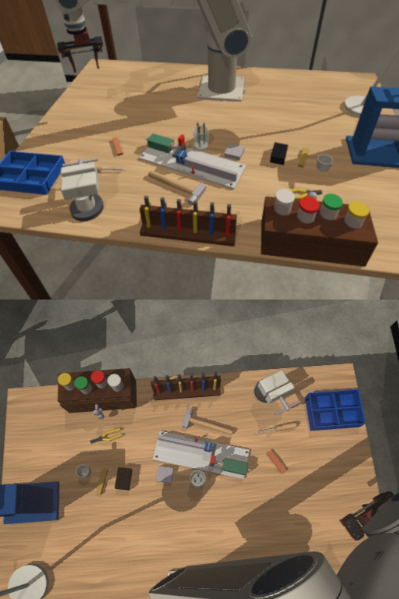

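```bash
python3 - <<'E'
import cv2
a=cv2.imread("pics/scene0.png")[150:270,180:340];b=cv2.imread("pics/top0.png")[145:265,180:340]
import numpy as np
cv2.imwrite("pics/z0.png",np.hstack([cv2.resize(x,None,fx=2.5,fy=2.5,interpolation=2) if 0 else cv2.resize(x,(400,300),interpolation=cv2.INTER_CUBIC) for x in(a,b)]))
E
```

```text
(no output)
```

View pics/z0.png

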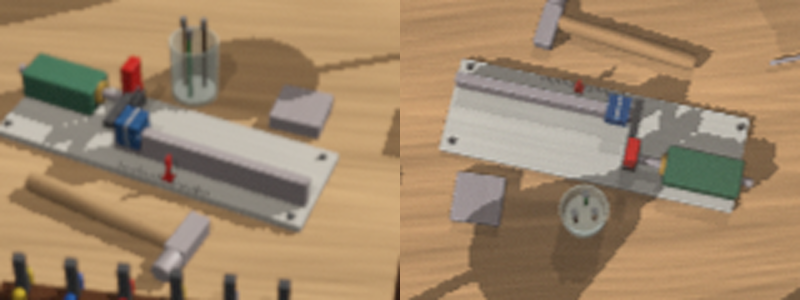

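The pictures show the gauge with its housing towards −y. The red handle is at top-px (272,206), the stop at (267,188), the mark at (251,180), and the brass bar at (129,233) between the charcoal and the pot. Next I'll bring the wrist camera over the gauge.

```bash
cat >> h.py <<'E'
def plan(pos,yaw_y,N=None,smax=48.,jaw=1.0,tilt=False):
    """rows to TCP pos (measured frame), tool down with tool y at world angle yaw_y (deg)"""
    o=ctrl.get_obs(); M=R.from_rotvec(o["orientation"]); p=np.array(o["ee_pos"]); pos=np.asarray(pos,float)
    a=np.radians(yaw_y); y=np.array([np.cos(a),np.sin(a),0]); z=np.array([0,0,-1.]); T=R.from_matrix(np.c_[np.cross(y,z),y,z])
    rv=(M.inv()*T).as_rotvec(); d=pos-p
    n=N or max(int(np.ceil(np.linalg.norm(d)/smax)),int(np.ceil(np.degrees(np.linalg.norm(rv))/10.3)),1)
    step=rv/n; q=M; rows=[]
    for i in range(n):
        s=q.inv().apply(d/n)/50; rows.append([jaw,[round(v,3) for v in s],[round(v,4) for v in step/(np.pi/2)]]); q=q*R.from_rotvec(step)
    print(n,"rows"); 
    for r in rows: print(r)
E
python3 - <<'E'
from h import *
im=ctrl.get_image("wrist");print(np.round(im["camera_matrix"],1),np.round(im["hand_eye"],3))
plan((500,-40,330),-101)
E
```

```text
[[329.3   0.  260.2]
 [  0.  329.3 192.8]
 [  0.    0.    1. ]] [[ 1.00000e-03 -9.66000e-01 -2.60000e-01  7.15220e+01]
 [ 1.00000e+00  1.00000e-03  0.00000e+00  7.83000e-01]
 [ 0.00000e+00 -2.60000e-01  9.66000e-01 -1.62488e+02]
 [ 0.00000e+00  0.00000e+00  0.00000e+00  1.00000e+00]]
12 rows
[1.0, [np.float64(0.715), np.float64(-0.609), np.float64(-0.179)], [np.float64(0.0), np.float64(0.0), np.float64(0.0348)]]
[1.0, [np.float64(0.681), np.float64(-0.647), np.float64(-0.179)], [np.float64(0.0), np.float64(0.0), np.float64(0.0348)]]
[1.0, [np.float64(0.645), np.float64(-0.684), np.float64(-0.179)], [np.float64(0.0), np.float64(0.0), np.float64(0.0348)]]
[1.0, [np.float64(0.606), np.float64(-0.718), np.float64(-0.179)], [np.float64(0.0), np.float64(0.0), np.float64(0.0348)]]
[1.0, [np.float64(0.566), np.float64(-0.75), np.float64(-0.179)], [np.float64(0.0), np.float64(0.0), np.float64(0.0348)]]
[1.0, [np.float64(0.524), np.float64(-0.78), np.float64(-0.179)], [np.float64(0.0), np.float64(0.0), np.float64(0.0348)]]
[1.0, [np.float64(0.481), np.float64(-0.807), np.float64(-0.179)], [np.float64(0.0), np.float64(0.0), np.float64(0.0348)]]
[1.0, [np.float64(0.436), np.float64(-0.832), np.float64(-0.179)], [np.float64(0.0), np.float64(0.0), np.float64(0.0348)]]
[1.0, [np.float64(0.39), np.float64(-0.855), np.float64(-0.179)], [np.float64(0.0), np.float64(0.0), np.float64(0.0348)]]
[1.0, [np.float64(0.343), np.float64(-0.875), np.float64(-0.179)], [np.float64(0.0), np.float64(0.0), np.float64(0.0348)]]
[1.0, [np.float64(0.295), np.float64(-0.892), np.float64(-0.179)], [np.float64(0.0), np.float64(0.0), np.float64(0.0348)]]
[1.0, [np.float64(0.245), np.float64(-0.907), np.float64(-0.179)], [np.float64(0.0), np.float64(0.0), np.float64(0.0348)]]
```

Call:
apply_moves([
  [1,[0.75,-0.55,-0.18],[0,0,0.052]],
  [1,[0.75,-0.6,-0.18],[0,0,0.052]],
  [1,[0.75,-0.65,-0.18],[0,0,0.052]],
  [1,[0.7,-0.7,-0.18],[0,0,0.052]],
  [1,[0.65,-0.75,-0.18],[0,0,0.052]],
  [1,[0.6,-0.8,-0.18],[0,0,0.052]],
  [1,[0.55,-0.8,-0.18],[0,0,0.052]],
  [1,[0.5,-0.85,-0.18],[0,0,0.052]],
])

```text
t: 3.15
ee_pos: [490.8, -228.5, 295.2]
orientation: [3.127, -0.302, 0.001]
ft_force: [0.1, -0.5, -0.5]
width: 88.0
grasp_force: 0.0
```

```bash
python3 - <<'E'
from h import *
print(ctrl.get_obs()["ee_pos"]); plan((600,-50,330),-101)
E
```

```text
[ 490.81335634 -228.46589854  295.24101064]
5 rows
[1.0, [np.float64(0.292), np.float64(-0.784), np.float64(-0.139)], [np.float64(0.0), np.float64(-0.0001), np.float64(-0.0001)]]
[1.0, [np.float64(0.292), np.float64(-0.784), np.float64(-0.139)], [np.float64(0.0), np.float64(-0.0001), np.float64(-0.0001)]]
[1.0, [np.float64(0.292), np.float64(-0.784), np.float64(-0.139)], [np.float64(0.0), np.float64(-0.0001), np.float64(-0.0001)]]
[1.0, [np.float64(0.292), np.float64(-0.784), np.float64(-0.139)], [np.float64(0.0), np.float64(-0.0001), np.float64(-0.0001)]]
[1.0, [np.float64(0.292), np.float64(-0.784), np.float64(-0.139)], [np.float64(0.0), np.float64(-0.0001), np.float64(-0.0001)]]
```

Call:
apply_moves([
  [1,[0.3,-0.78,-0.14],[0,0,0]],
  [1,[0.3,-0.78,-0.14],[0,0,0]],
  [1,[0.3,-0.78,-0.14],[0,0,0]],
  [1,[0.3,-0.78,-0.14],[0,0,0]],
  [1,[0.3,-0.78,-0.14],[0,0,0]],
  [1,[0,0,0],[0,0,0]],
])

```text
t: 3.9
ee_pos: [601.7, -50.4, 330.1]
orientation: [-3.128, 0.292, -0.002]
ft_force: [-0.2, 0.5, 1.2]
width: 87.7
grasp_force: 0.0
```

```bash
python3 - <<'E'
from h import *
import pickle
I,K,V=cam("wrist");cv2.imwrite("pics/w1.png",I);pickle.dump((I,K,V),open("w1.pkl","wb"))
Z={"gauge":0,"handle":98,"stop":50,"mark":12,"rail_end":50,"brush_jar":0,"bench_block":0}
for l in Z:
    for q in ctrl.pinpoint(l,"wrist")[:2]: print(l,np.round(q["xy"],1),round(q["score"],2),onz(q["xy"],K,V,Z[l]).round(1))
E
```

```text
handle [ 21.7 264.7] 0.61 [529.8 282.9  98. ]
handle [315.6 213.2] 0.58 [ 529.2 -108.    98. ]
stop [293.9 160.6] 0.91 [591.6 -95.1  50. ]
mark [250.1 131.5] 0.52 [638.1 -42.5  12. ]
rail_end [128.4 144. ] 0.77 [654.7 119.1  50. ]
brush_jar [266.7 241.8] 0.86 [460.1 -34.5  -0. ]
bench_block [183.  237.8] 0.83 [491.8  96.5   0. ]
```

View pics/w1.png

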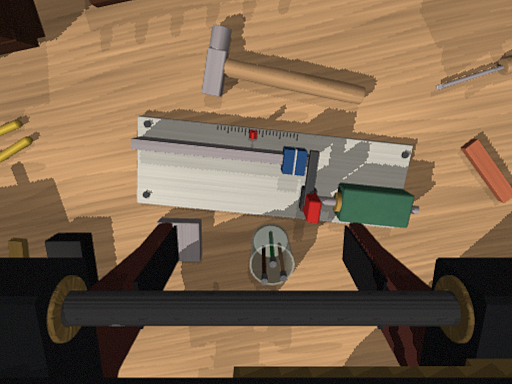

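The wrist view shows the gauge: handle top at about (314,210), stop at (294,160), mark at (253,134) and rail end at (131,144). The plate corners are near (137,117), (413,139) and (137,203).

```bash
cat > fit.py <<'E'
from h import *
import pickle
from scipy.optimize import least_squares
E
python3 - <<'E'
from fit import *
I,K,V=pickle.load(open("w1.pkl","rb"))
for uv in [(138,117),(413,139),(137,203)]: print(onz(uv,K,V,12).round(1))
obs=[((180,65+0-130,12),(138,117)),((-220,-65,12),(413,139)),((180,65,12),(137,203)),((175,-30,50),(130,144))]
def g2w(p,x): c,s=np.cos(x[2]),np.sin(x[2]); return np.array([x[0]+c*p[0]-s*p[1],x[1]+s*p[0]+c*p[1],p[2]])
f=lambda x:np.concatenate([proj(g2w(p,x),K,V)-uv for p,uv in obs])
r=least_squares(f,[568,-50,1.35],loss="soft_l1"); x=r.x; print(x[:2],np.degrees(x[2]),f(x).round(1))
for n,p in dict(handle=(-74,25,98),mark=(0,-50,12),armL=(-64,-30,64),hous=(-220,50,52),hous2=(-120,0,52)).items(): print(n,g2w(p,x).round(1),proj(g2w(p,x),K,V).round(1))
def w2g(w): d=np.array(w[:2])-x[:2]; c,s=np.cos(x[2]),np.sin(x[2]); return np.array([c*d[0]+s*d[1],-s*d[0]+c*d[1]])
print("stop",w2g(onz((294,160),K,V,50)),w2g(onz((295,155),K,V,66)),"mark top",w2g(onz((253,134.5),K,V,46)),"mark pin",w2g(onz((250.1,131.5),K,V,12)),"h",w2g(onz((315.6,213.2),K,V,98)))
J=I[100:235,120:425]; J=cv2.resize(J,None,fx=2.6,fy=2.6,interpolation=cv2.INTER_CUBIC)
for p in [(180,-65,12),(-220,-65,12),(180,65,12),(-220,65,12),(175,-30,50),(-70,-30,50),(-74,25,98),(-66,40,98),(-82,10,98),(-64,-30,64)]:
    u=(proj(g2w(p,x),K,V)+.5-(120,100))*2.6; cv2.drawMarker(J,tuple(int(v) for v in u),(255,0,255),0,9,1)
cv2.imwrite("pics/w1z.png",J)
E
```

```text
[687.5 110.4  12. ]
[ 584.1 -272.2   12. ]
[564.5 147.6  12. ]
[578.91975533 -43.72509798] 74.69773962609726 [-1.9 -0.8  0.7  0.3  0.5  0.4 -0.1  0.2]
handle [ 535.3 -108.5   98. ] [315.3 208.6]
mark [627.1 -56.9  12. ] [261.3 137.2]
armL [ 591.  -113.4   64. ] [308.8 160.3]
hous [ 472.6 -242.7   52. ] [410.  223.5]
hous2 [ 547.3 -159.5   52. ] [345.4 183.7]
stop [-46.22525716 -26.65794017] [-44.95981604 -35.76520677] mark top [ 11.80824873 -55.84422809] mark pin [ 16.80293833 -56.76534609] h [-75.11382659  30.99281248]
```

View pics/w1z.png

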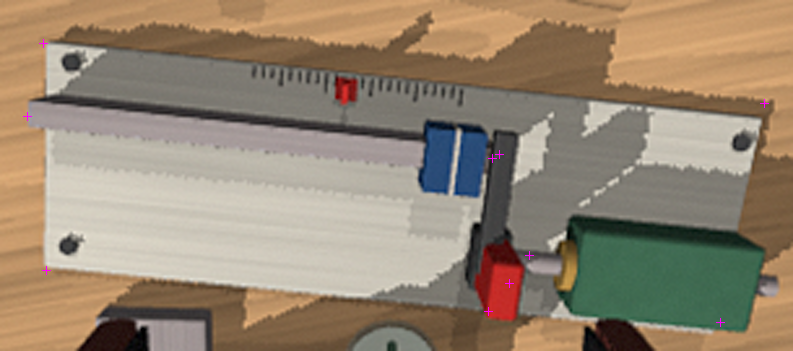

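```bash
cat >> fit.py <<'E'
def g2w(p,x): c,s=np.cos(x[2]),np.sin(x[2]); return np.array([x[0]+c*p[0]-s*p[1],x[1]+s*p[0]+c*p[1],p[2]])
def w2g(w,x): d=np.array(w[:2])-x[:2]; c,s=np.cos(x[2]),np.sin(x[2]); return np.array([c*d[0]+s*d[1],-s*d[0]+c*d[1]]).round(1)
E
python3 - <<'E'
from fit import *
I,K,V=pickle.load(open("w1.pkl","rb"))
Zp=lambda a,b:(a/2.6+120-.5,b/2.6+100-.5)
obs=[((180,-65,12),Zp(45,42)),((-220,-65,12),Zp(762,118)),((180,65,12),Zp(45,268)),((175,-30,50),Zp(30,114)),((-74,25,98),Zp(508,284))]
f=lambda x:np.concatenate([proj(g2w(p,x),K,V)-uv for p,uv in obs])
r=least_squares(f,[568,-50,1.35]); x=r.x; print(x,np.degrees(x[2]),f(x).reshape(-1,2).round(1).tolist())
print("handle",g2w((-74,25,98),x))
for z in(66,50):print("stop line",w2g(onz(Zp(455,157 if z==66 else 195),K,V,z),x))
print("mark top",w2g(onz(Zp(346,91),K,V,46),x),"line top edge",w2g(onz(Zp(457,125),K,V,66),x),w2g(onz(Zp(453,194),K,V,66),x))
print("rail near stop", [w2g(onz(Zp(*p),K,V,50),x) for p in((405,135),(405,165))])
np.save("g.npy",x)
C={n:cam(n) for n in("scene","top")}
p={}
for l in("handle","mark","rail_end","stop"):
    ob=[(ctrl.pinpoint(l,n),n) for n in C]
    for q,n in ob:
        for w in q[:2]: print(l,n,round(w["score"],2),np.round(w["xy"],1),"pred",[proj(g2w(s,x),*C[n][1:]).round(1) for s in[dict(handle=(-74,25,98),mark=(12,-55,12),rail_end=(175,-30,50),stop=(-45,-30,50))[l]]])
E
```

```text
[577.15544141 -43.22086425   1.28535648] 73.64550122121986 [[0.2, -0.5], [1.0, -1.5], [-0.1, -0.2], [-0.7, -0.2], [-0.3, 2.3]]
handle [ 532.33010871 -107.18717998   98.        ]
stop line [-44.4 -32. ]
stop line [-48.9  -9.5]
mark top [ 13.4 -57.4] line top edge [-43.4 -48. ] [-45.8 -13.1]
rail near stop [array([-19.2, -38.4]), array([-20.9, -22.8])]
handle scene 0.5 [232.6 175.3] pred [array([231., 176.])]
mark scene 0.45 [246.3 224. ] pred [array([246.4, 222.1])]
rail_end scene 0.55 [302.7 221.4] pred [array([302.8, 223.1])]
stop scene 0.55 [228.8 199.3] pred [array([232.1, 201.9])]
```

```bash
python3 - <<'E'
from fit import *
x=np.load("g.npy"); plan((531.5,-107.2,165),np.degrees(x[2])-180)
E
```

```text
4 rows
[1.0, [np.float64(-0.287), np.float64(0.334), np.float64(0.823)], [np.float64(-0.0), np.float64(0.0), np.float64(0.0153)]]
[1.0, [np.float64(-0.279), np.float64(0.341), np.float64(0.823)], [np.float64(-0.0), np.float64(0.0), np.float64(0.0153)]]
[1.0, [np.float64(-0.271), np.float64(0.347), np.float64(0.823)], [np.float64(-0.0), np.float64(0.0), np.float64(0.0153)]]
[1.0, [np.float64(-0.262), np.float64(0.354), np.float64(0.823)], [np.float64(-0.0), np.float64(0.0), np.float64(0.0153)]]
```

Call:
apply_moves([
  [1,[-0.287,0.334,0.82],[0,0,0.0153]],
  [1,[-0.28,0.34,0.82],[0,0,0.0153]],
  [1,[-0.27,0.347,0.82],[0,0,0.0153]],
  [1,[-0.262,0.354,0.82],[0,0,0.0153]],
  [1,[0,0,0],[0,0,0]],
])

```text
t: 5.42
ee_pos: [528.6, -107.2, 163.3]
orientation: [-3.109, 0.449, 0.01]
ft_force: [0.0, -0.4, 0.5]
width: 88.0
grasp_force: 0.0
```

```bash
cat > look.py <<'E'
from fit import *
import sys
x=np.load("g.npy"); o=ctrl.get_obs(); I,K,V=cam("wrist"); cv2.imwrite(f"pics/{sys.argv[1]}.png",I); pickle.dump((I,K,V),open("w.pkl","wb"))
print("tcp",np.round(o["ee_pos"],1),"tcp in g",w2g(o["ee_pos"],x), "force g",w2g(np.array(o["ft_force"])[:2]+x[:2],x),round(o["width"],1),o["t"])
for l,z in dict(handle=98,stop=50,mark=12).items():
    for q in ctrl.pinpoint(l,"wrist")[:1]: print(l,np.round(q["xy"],1),round(q["score"],2),w2g(onz(q["xy"],K,V,z),x),proj(g2w((-74,25,98),x),K,V) if l=="handle" else "")
E
python3 look.py w2
```

```text
tcp [ 528.6 -107.2  163.3] tcp in g [-75.1  28.6] force g [-0.4 -0.1] 88.0 5.425
handle [257.7 206.7] 0.97 [-73.4  28.9] [258.46571505 201.56638098]
stop [222.3 123.8] 0.84 [-44.2 -27. ] 
mark [162.   86.2] 0.73 [ 13.6 -58.1]
```

View pics/w2.png

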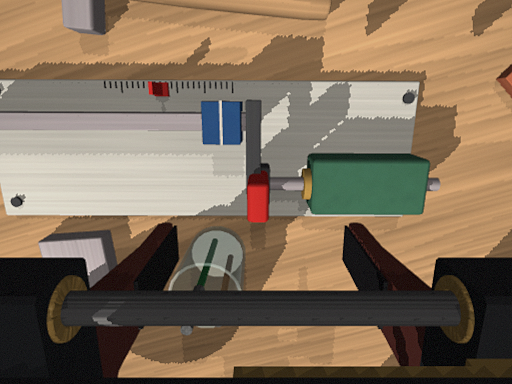

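The view confirms it: handle top at (258,205) sits centred between the fingers, stop line at x≈221, mark at 158. Descending to grip.

Call:
apply_moves([
  [1,[0,-0.03,0.8],[0,0,0]],
  [1,[0,0,0.8],[0,0,0]],
  [1,[0,0,0.27],[0,0,0]],
  [0,[0,0,0],[0,0,0]],
  [-1,[0,0,0],[0,0,0]],
  [-1,[0,0,0],[0,0,0]],
  [-1,[0,0,0],[0,0,0]],
  [-1,[0,0,0],[0,0,0]],
])

```text
t: 6.62
ee_pos: [532.0, -105.9, 72.6]
orientation: [3.11, -0.447, 0.001]
ft_force: [-0.2, -0.8, 0.8]
width: 41.6
grasp_force: 0.0
```

```bash
python3 look.py w3; python3 - <<'E'
import cv2;a=cv2.imread("pics/w3.png")
E
```

```text
tcp [ 532.  -105.9   72.6] tcp in g [-72.8  25.6] force g [-0.8 -0.1] 41.6 6.625
handle [260.1 268.4] 0.72 [-72.9  26.6] [262.48920815 265.19139527]
stop [211.6 135.7] 0.94 [-45.9 -29.3] 
mark [128.6  88.6] 0.73 [ 12.2 -56. ]
```

View pics/w3.png

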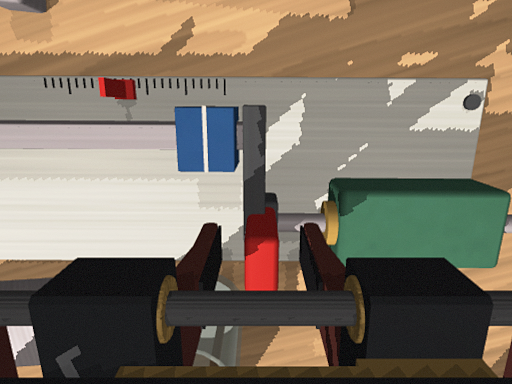

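The fingers sit on both sides of the handle and are still closing. The stop line is at column 205, and the mark leans from its foot at (129,89) to its top at (102,88). I'll close, then pull 40 mm.

Call:
apply_moves([
  [-1,[0,0,0],[0,0,0]],
  [-1,[0,0,0],[0,0,0]],
  [-1,[0,0,0],[0,0,0]],
  [-1,[0,0,0],[0,0,0]],
  [-1,[0,0,0],[0,0,0]],
  [-1,[0,0,0],[0,0,0]],
])

```text
t: 7.58
ee_pos: [531.8, -105.8, 72.1]
orientation: [3.11, -0.447, -0.0]
ft_force: [0.3, -2.2, -0.4]
width: 16.0
grasp_force: 30.0
```

Call:
apply_moves([
  [-1,[0,-0.1,0],[0,0,0]],
  [-1,[0,-0.1,0],[0,0,0]],
  [-1,[0,-0.1,0],[0,0,0]],
  [-1,[0,-0.1,0],[0,0,0]],
  [-1,[0,-0.1,0],[0,0,0]],
  [-1,[0,-0.1,0],[0,0,0]],
  [-1,[0,-0.1,0],[0,0,0]],
  [-1,[0,-0.1,0],[0,0,0]],
])

```text
t: 8.57
ee_pos: [543.4, -67.2, 72.1]
orientation: [3.109, -0.447, 0.0]
ft_force: [1.6, -6.1, -3.3]
width: 15.8
grasp_force: 30.0
```

```bash
python3 look.py w4; python3 - <<'E'
import cv2
a=cv2.imread("pics/w4.png")[50:230,60:330]; cv2.imwrite("pics/w4z.png",cv2.resize(a,None,fx=2.9,fy=2.9,interpolation=cv2.INTER_CUBIC))
E
```

```text
tcp [543.4 -67.2  72.1] tcp in g [-32.5  25.6] force g [-5.4 -3.3] 15.8 8.575
handle [259.6 270.2] 0.74 [-32.4  27.3] [350.70958051 265.69577059]
stop [217.6 139. ] 0.79 [ -8.9 -27.5] 
mark [188.1  85.5] 0.77 [ 13.8 -57.9]
```

View pics/w4z.png

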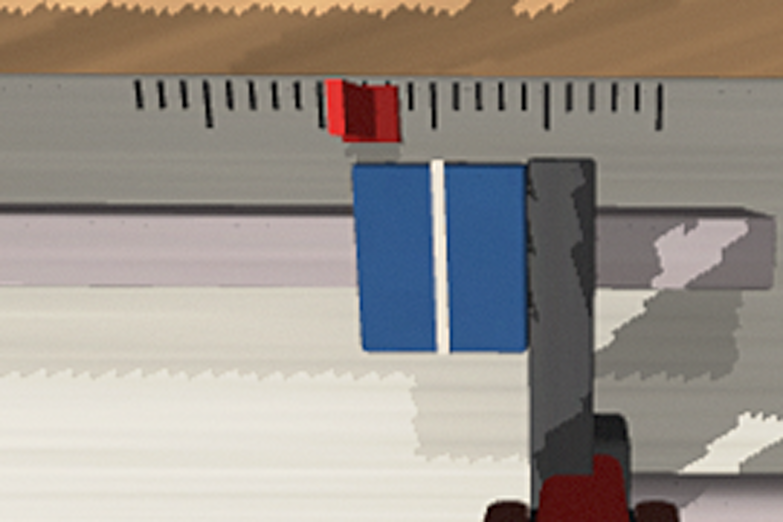

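```bash
cat > m.py <<'E'
from fit import *
x=np.load("g.npy");I,K,V=pickle.load(open("w.pkl","rb"))
def Q(a,b,z,s=2.9,o=(60,50)): return w2g(onz((a/s+o[0]-.5,b/s+o[1]-.5),K,V,z),x)
E
python3 - <<'E'
from m import *
print("line",Q(437,163,66),Q(443,350,66)); print("flagtop",Q(337,108,46),Q(329.5,108,46),Q(345,108,46)); print("flag face base",Q(378,112,14),"foot right",Q(400,112,14),"arm face",Q(528,162,64),Q(528,350,64))
E
```

```text
line [ -7.9 -45.5] [ -7.7 -13. ]
flagtop [ 13.5 -55.4] [ 14.9 -55.4] [ 12.  -55.4]
flag face base [ 12.4 -56.2] foot right [  7.5 -56.2] arm face [-23.3 -45.7] [-22.8 -12.7]
```

The line is at gauge x −7.8 and the flag at 13.5, so 21.3 mm remain.

Call:
apply_moves([
  [-1,[0,-0.07,0],[0,0,0]],
  [-1,[0,-0.07,0],[0,0,0]],
  [-1,[0,-0.07,0],[0,0,0]],
  [-1,[0,-0.06,0],[0,0,0]],
  [-1,[0,-0.05,0],[0,0,0]],
  [-1,[0,-0.04,0],[0,0,0]],
  [-1,[0,-0.02,0],[0,0,0]],
  [-1,[0,0,0],[0,0,0]],
])

```text
t: 9.78
ee_pos: [548.7, -49.4, 72.1]
orientation: [3.109, -0.448, 0.001]
ft_force: [1.9, -4.7, -4.2]
width: 15.4
grasp_force: 30.0
```

```bash
python3 look.py w5; python3 - <<'E'
import cv2
a=cv2.imread("pics/w5.png")[50:180,130:330]; cv2.imwrite("pics/w5z.png",cv2.resize(a,None,fx=4,fy=4,interpolation=cv2.INTER_CUBIC))
E
```

```text
tcp [548.7 -49.4  72.1] tcp in g [-14.   25.6] force g [-4.  -3.1] 15.4 9.775
handle [259.6 269.2] 0.72 [-13.8  26.7] [391.26219719 265.81049993]
stop [214.9 137.3] 0.7 [ 11.1 -28.6] 
mark [215.1  87.1] 0.56 [ 15. -57.]
```

View pics/w5z.png

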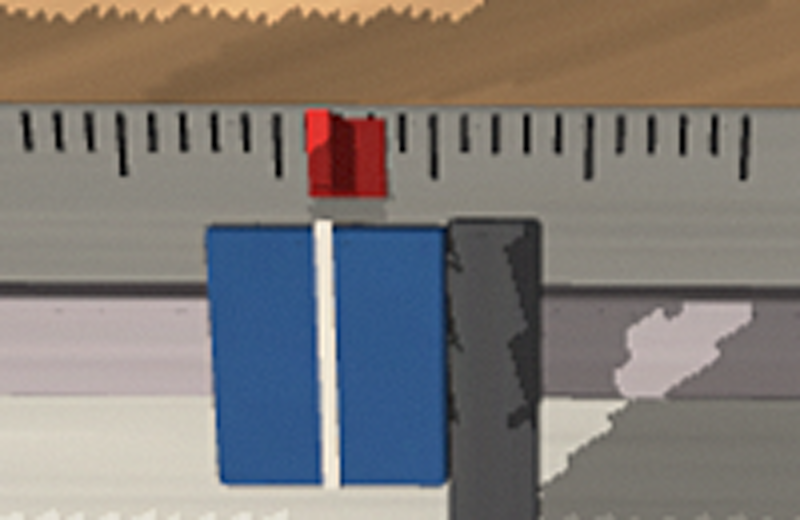

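```bash
python3 - <<'E'
from m import *
q=lambda a,b,z:Q(a,b,z,4,(130,50))
print("line",q(323.5,226,66),q(332,484,66),"flag",q(307.5,140,46),q(330.5,140,46),"foot edge",q(387,165,14),"face base",q(356,150,14),"arm",q(447,222,64))
E
```

```text
line [ 10.6 -45.4] [ 10.8 -13. ] flag [ 15.3 -56.7] [ 12.1 -56.7] foot edge [  7.7 -54.6] face base [ 12.6 -56.9] arm [ -4.6 -45.9]
```

Call:
apply_moves([
  [-1,[0,-0.02,0],[0,0,0]],
  [-1,[0,-0.02,0],[0,0,0]],
  [-1,[0,-0.01,0],[0,0,0]],
  [-1,[0,0,0],[0,0,0]],
  [-1,[0,0,0],[0,0,0]],
])

```text
t: 10.6
ee_pos: [549.4, -47.2, 72.2]
orientation: [3.109, -0.448, 0.001]
ft_force: [1.4, -5.1, -4.9]
width: 15.7
grasp_force: 30.0
```

```bash
python3 look.py w6; cat > auto.py <<'E'
# sub-pixel line and flag columns -> gauge x
from m import *
def cent(w,c0): w=np.clip(w,0,None); return (w*(np.arange(len(w))+c0)).sum()/w.sum()
B,G,Rr=[I[...,i].astype(float) for i in range(3)]
L=[]
for v in range(110,168,4):
    c=int(round(proj(g2w((np.nan_to_num(12),-30,66),x),K,V)[0])); s=slice(c-14,c+15)
    w=Rr[v,s]-80; cc=cent(w,c-14); L.append(w2g(onz((cc,v),K,V,66),x)[0])
print("line",np.round(L,1),np.median(L))
for v in (82,85,88,91,94):
    red=(Rr[v]-np.maximum(B[v],G[v])); idx=np.where(red>60)[0]; print(v,idx.min(),idx.max(),red[idx].astype(int).tolist()[:20], "L",w2g(onz((idx.min()-.5,v),K,V,46),x),"R",w2g(onz((idx.max()+.5,v),K,V,14),x))
E
python3 auto.py
```

```text
tcp [549.4 -47.2  72.2] tcp in g [-11.6  25.5] force g [-4.5 -2.8] 15.7 10.6
handle [259.1 270.6] 0.65 [-11.2  27.4] [396.41504486 265.91263886]
stop [215.4 136.4] 0.8 [ 13.1 -29.1] 
mark [220.9  88.8] 0.91 [ 13.6 -56. ] 
line [13.  13.1 13.  13.  13.  13.1 13.1 13.1 13.1 13.1 13.1 13.1 13.1 13.2
 13.2] 13.1
82 210 229 [99, 180, 174, 125, 101, 106, 90, 67, 71, 61, 69, 86, 112, 108, 108, 105, 109, 114, 89] L [ 15.9 -58. ] R [  7.8 -60. ]
85 211 229 [118, 107, 109, 109, 110, 103, 61, 63, 62, 66, 85, 112, 107, 107, 109, 110, 110, 103] L [ 15.4 -56.5] R [  7.9 -58.2]
88 211 229 [121, 111, 108, 107, 111, 101, 62, 62, 63, 67, 73, 104, 110, 108, 108, 109, 111, 103] L [ 15.4 -54.9] R [  7.9 -56.4]
91 211 229 [125, 111, 108, 106, 112, 103, 62, 70, 63, 61, 82, 114, 109, 108, 108, 108, 112, 104] L [ 15.5 -53.4] R [  7.9 -54.6]
94 211 229 [107, 112, 112, 110, 109, 102, 69, 64, 66, 73, 61, 78, 112, 108, 108, 109, 110, 115, 104] L [ 15.6 -51.8] R [  8.  -52.7]
```

Call:
apply_moves([
  [-1,[0,-0.01,0],[0,0,0]],
  [-1,[0,0,0],[0,0,0]],
  [-1,[0,0,0],[0,0,0]],
  [-1,[0,0,0],[0,0,0]],
])

```text
t: 11.3
ee_pos: [549.5, -46.7, 72.2]
orientation: [3.109, -0.448, 0.001]
ft_force: [1.7, -4.8, -4.3]
width: 15.9
grasp_force: 30.0
```

```bash
python3 look.py w7; python3 auto.py|grep -e line -e 8[58]
```

```text
tcp [549.5 -46.7  72.2] tcp in g [-11.1  25.5] force g [-4.1 -3. ] 15.9 11.3
handle [258.2 268.5] 0.88 [-10.4  26.3] [397.41586855 265.86408452]
stop [217.4 136.2] 0.63 [ 12.5 -29.2] 
mark [220.9  87.7] 0.96 [ 14.1 -56.7] 
line [13.5 13.6 13.5 13.5 13.5 13.5 13.5 13.6 13.6 13.6 13.6 13.6 13.6 13.6
82 211 230 [106, 165, 134, 129, 101, 104, 88, 64, 65, 65, 67, 96, 112, 109, 108, 110, 110, 114, 64] L [ 15.8 -58. ] R [  7.6 -60. ]
85 211 230 [79, 116, 112, 108, 109, 109, 90, 69, 63, 62, 69, 97, 112, 109, 105, 109, 108, 112, 83] L [ 15.8 -56.5] R [  7.7 -58.2]
88 212 230 [119, 110, 108, 110, 105, 90, 63, 66, 66, 65, 84, 115, 111, 109, 109, 109, 112, 79] L [ 15.4 -54.9] R [  7.7 -56.4]
91 212 230 [118, 109, 107, 110, 113, 101, 64, 64, 65, 62, 67, 88, 114, 108, 108, 108, 110, 114, 79] L [ 15.4 -53.3] R [  7.8 -54.5]
```

The line is at 13.55 and the flag at about 13.7. I'll hold for 1 s, then ease the handle back.

Call:
apply_moves([
  [-1,[0,0,0],[0,0,0]],
  [-1,[0,0,0],[0,0,0]],
  [-1,[0,0,0],[0,0,0]],
  [-1,[0,0,0],[0,0,0]],
  [-1,[0,0,0],[0,0,0]],
  [-1,[0,0,0],[0,0,0]],
  [-1,[0,0.03,0],[0,0,0]],
  [-1,[0,0.07,0],[0,0,0]],
])

```text
t: 12.5
ee_pos: [548.2, -51.4, 72.2]
orientation: [3.109, -0.447, 0.001]
ft_force: [1.6, -4.3, -4.3]
width: 16.3
grasp_force: 30.0
```

Call:
apply_moves([
  [-1,[0,0.1,0],[0,0,0]],
  [-1,[0,0.1,0],[0,0,0]],
  [-1,[0,0.1,0],[0,0,0]],
  [-1,[0,0.1,0],[0,0,0]],
  [-1,[0,0.1,0],[0,0,0]],
  [-1,[0,0.1,0],[0,0,0]],
  [-1,[0,0.1,0],[0,0,0]],
  [-1,[0,0.1,0],[0,0,0]],
])

```text
t: 13.5
ee_pos: [536.6, -89.7, 72.2]
orientation: [-3.109, 0.447, -0.0]
ft_force: [3.8, -3.3, -6.3]
width: 15.8
grasp_force: 30.0
```

Call:
apply_moves([
  [-1,[0,0.1,0],[0,0,0]],
  [-1,[0,0.08,0],[0,0,0]],
  [-1,[0,0.05,0],[0,0,0]],
  [-1,[0,0.04,0],[0,0,0]],
  [-1,[0,0.03,0],[0,0,0]],
  [-1,[0,0.03,0],[0,0,0]],
  [-1,[0,0,0],[0,0,0]],
])

```text
t: 14.38
ee_pos: [531.9, -105.4, 72.2]
orientation: [3.11, -0.447, -0.0]
ft_force: [2.6, -2.6, -5.9]
width: 15.6
grasp_force: 30.0
```

```bash
python3 look.py w8
```

```text
tcp [ 531.9 -105.4   72.2] tcp in g [-72.4  25.9] force g [-1.8 -3.2] 15.6 14.375
handle [257.5 272.7] 0.65 [-71.3  28.8] [263.43596555 265.14396821]
stop [106.4 134.5] 0.6 [ 12.8 -29.7] 
mark [124.9  88. ] 0.9 [ 14.8 -56. ]
```

Call:
apply_moves([
  [-1,[0,0.01,0],[0,0,0]],
  [-1,[0,0.01,0],[0,0,0]],
  [-1,[0,0,0],[0,0,0]],
])

```text
t: 14.95
ee_pos: [531.7, -106.1, 72.1]
orientation: [-3.109, 0.447, 0.0]
ft_force: [1.1, -1.5, -5.7]
width: 15.7
grasp_force: 30.0
```

Call:
apply_moves([
  [-1,[0,0.01,0],[0,0,0]],
  [-1,[0,0,0],[0,0,0]],
])

```text
t: 15.2
ee_pos: [531.7, -106.2, 72.2]
orientation: [-3.109, 0.447, 0.0]
ft_force: [2.7, 3.2, -4.8]
width: 15.8
grasp_force: 30.0
```

Call:
apply_moves([
  [1,[0,0,0],[0,0,0]],
  [1,[0,0,0],[0,0,0]],
  [1,[0,0,0],[0,0,0]],
  [1,[0,0,0],[0,0,0]],
  [1,[0,0,-0.6],[0,0,0]],
  [1,[0,0,-1],[0,0,0]],
  [1,[0,0,-1],[0,0,0]],
  [1,[0,0,-1],[0,0,0]],
])

```text
t: 16.2
ee_pos: [531.3, -106.7, 253.8]
orientation: [3.11, -0.447, -0.0]
ft_force: [0.9, -0.6, 0.4]
width: 87.4
grasp_force: 0.0
```

```bash
python3 look.py w9; python3 - <<'E'
from fit import *
plan((540,330,330),-75)
C={n:cam(n) for n in("scene","top")}
for l in("blank_center","blank","charcoal","pot"):
    ob=[(ctrl.pinpoint(l,n)[0]["xy"],*C[n][1:]) for n in C if ctrl.pinpoint(l,n)]
    if len(ob)>1: print(l,[v.round(1) if hasattr(v,"round") else v for v in tri(ob)])
I=C["top"][0]; m=ctrl.masks_of("blank","top")
if m: 
    pts=np.argwhere(m[0]["region"])[:,::-1]; w=np.array([onz(p,*C["top"][1:],14)[:2] for p in pts]); u,s,vt=np.linalg.svd(w-w.mean(0)); print("blank mask",m[0]["score"],w.mean(0),np.degrees(np.arctan2(vt[0,1],vt[0,0])),s)
E
```

```text
tcp [ 531.3 -106.7  253.8] tcp in g [-73.9  26.2] force g [-0.3 -1. ] 87.4 16.2
handle [258.9 182.8] 0.94 [-72.7  29.7] [260.20022246 178.2086626 ]
stop [182.5 119. ] 0.66 [ 10.4 -30.1] 
mark [186.   95.3] 0.64 [ 13.4 -55.8] 
10 rows
[1.0, [np.float64(-0.23), np.float64(-0.843), np.float64(-0.154)], [np.float64(0.0), np.float64(-0.0001), np.float64(-0.0349)]]
[1.0, [np.float64(-0.184), np.float64(-0.854), np.float64(-0.154)], [np.float64(0.0), np.float64(-0.0001), np.float64(-0.0349)]]
[1.0, [np.float64(-0.137), np.float64(-0.863), np.float64(-0.154)], [np.float64(0.0), np.float64(-0.0001), np.float64(-0.0349)]]
[1.0, [np.float64(-0.089), np.float64(-0.869), np.float64(-0.154)], [np.float64(0.0), np.float64(-0.0001), np.float64(-0.0349)]]
[1.0, [np.float64(-0.042), np.float64(-0.873), np.float64(-0.154)], [np.float64(0.0), np.float64(-0.0001), np.float64(-0.0349)]]
[1.0, [np.float64(0.006), np.float64(-0.874), np.float64(-0.154)], [np.float64(0.0), np.float64(-0.0001), np.float64(-0.0349)]]
[1.0, [np.float64(0.054), np.float64(-0.872), np.float64(-0.154)], [np.float64(0.0), np.float64(-0.0001), np.float64(-0.0349)]]
[1.0, [np.float64(0.101), np.float64(-0.868), np.float64(-0.154)], [np.float64(0.0), np.float64(-0.0001), np.float64(-0.0349)]]
[1.0, [np.float64(0.149), np.float64(-0.861), np.float64(-0.154)], [np.float64(0.0), np.float64(-0.0001), np.float64(-0.0349)]]
[1.0, [np.float64(0.196), np.float64(-0.852), np.float64(-0.154)], [np.float64(0.0), np.float64(-0.0001), np.float64(-0.0349)]]
blank_center [array([491. , 368.7,   5.4]), [1.4661760191932594, 1.4661760191932027]]
blank [array([480.3, 369. , -13.4]), [4.003581068027249, 4.003581068027299]]
charcoal [array([491.9, 319.5,  16.8]), [48.3901020807959, 48.39010208079598]]
pot [array([530.7, 442.4,   8.6]), [4.643031425533553, 4.643031425533614]]
blank mask 0.76 [488.80986975 367.43000723] 163.09750797242657 [518.28771257 130.75173475]
```

```bash
python3 - <<'E'
from m import *
g=I.astype(float)
for v in(104,112,120,128):
    c=int(proj(g2w((13.5,-30,66),x),K,V)[0]); s=slice(c-9,c+10); w=np.clip(g[v,s,2]-90,0,None); cc=(w*np.arange(c-9,c+10)).sum()/w.sum(); print(v,w2g(onz((cc,v),K,V,66),x))
red=g[...,2]-np.maximum(g[...,0],g[...,1]); 
for v in(86,89,92,95): i=np.where(red[v]>60)[0]; print(v,i.min(),i.max(),w2g(onz((i.min()-.5,v),K,V,46),x),w2g(onz((i.max()+.5,v),K,V,14),x))
plan((510,130,254),-16.5,N=9)
E
```

```text
104 [ 14.3 -45.9]
112 [ 13.6 -37.9]
120 [ 13.6 -29.8]
128 [ 13.6 -21.6]
86 451 475 [-277.8  -64.6] [-324.5  -66.3]
89 446 478 [-272.9  -61.5] [-328.6  -62.9]
92 178 480 [ 15.  -58.3] [-331.5  -59.6]
95 178 483 [ 15.2 -55.2] [-335.6  -56.2]
9 rows
[1.0, [np.float64(-0.194), np.float64(-0.491), np.float64(-0.004)], [np.float64(0.0), np.float64(-0.0), np.float64(-0.111)]]
[1.0, [np.float64(-0.106), np.float64(-0.518), np.float64(-0.004)], [np.float64(0.0), np.float64(-0.0), np.float64(-0.111)]]
[1.0, [np.float64(-0.015), np.float64(-0.528), np.float64(-0.004)], [np.float64(0.0), np.float64(-0.0), np.float64(-0.111)]]
[1.0, [np.float64(0.077), np.float64(-0.523), np.float64(-0.004)], [np.float64(0.0), np.float64(-0.0), np.float64(-0.111)]]
[1.0, [np.float64(0.166), np.float64(-0.501), np.float64(-0.004)], [np.float64(0.0), np.float64(-0.0), np.float64(-0.111)]]
[1.0, [np.float64(0.251), np.float64(-0.465), np.float64(-0.004)], [np.float64(0.0), np.float64(-0.0), np.float64(-0.111)]]
[1.0, [np.float64(0.328), np.float64(-0.414), np.float64(-0.004)], [np.float64(0.0), np.float64(-0.0), np.float64(-0.111)]]
[1.0, [np.float64(0.395), np.float64(-0.351), np.float64(-0.004)], [np.float64(0.0), np.float64(-0.0), np.float64(-0.111)]]
[1.0, [np.float64(0.449), np.float64(-0.278), np.float64(-0.004)], [np.float64(0.0), np.float64(-0.0), np.float64(-0.111)]]
```

Call:
apply_moves([
  [0.14,[-0.19,-0.49,0],[0,0,-0.111]],
  [0.14,[-0.11,-0.52,0],[0,0,-0.111]],
  [0.14,[-0.02,-0.53,0],[0,0,-0.111]],
  [0.14,[0.08,-0.52,0],[0,0,-0.111]],
  [0.14,[0.17,-0.5,0],[0,0,-0.111]],
  [0.14,[0.25,-0.47,0],[0,0,-0.111]],
  [0.14,[0.33,-0.41,0],[0,0,-0.111]],
  [0.14,[0.4,-0.35,0],[0,0,-0.111]],
])

```text
t: 18.35
ee_pos: [512.7, 104.9, 252.3]
orientation: [2.666, 1.662, 0.0]
ft_force: [0.8, 0.2, -0.3]
width: 50.1
grasp_force: 0.0
```

```bash
python3 - <<'E'
from fit import *
plan((489,368,235),73)
E
```

```text
10 rows
[1.0, [np.float64(0.452), np.float64(-0.274), np.float64(0.035)], [np.float64(0.0), np.float64(0.0), np.float64(-0.1101)]]
[1.0, [np.float64(0.492), np.float64(-0.192), np.float64(0.035)], [np.float64(0.0), np.float64(0.0), np.float64(-0.1101)]]
[1.0, [np.float64(0.518), np.float64(-0.105), np.float64(0.035)], [np.float64(0.0), np.float64(0.0), np.float64(-0.1101)]]
[1.0, [np.float64(0.528), np.float64(-0.014), np.float64(0.035)], [np.float64(0.0), np.float64(0.0), np.float64(-0.1101)]]
[1.0, [np.float64(0.523), np.float64(0.077), np.float64(0.035)], [np.float64(0.0), np.float64(0.0), np.float64(-0.1101)]]
[1.0, [np.float64(0.502), np.float64(0.166), np.float64(0.035)], [np.float64(0.0), np.float64(0.0), np.float64(-0.1101)]]
[1.0, [np.float64(0.466), np.float64(0.25), np.float64(0.035)], [np.float64(0.0), np.float64(0.0), np.float64(-0.1101)]]
[1.0, [np.float64(0.416), np.float64(0.326), np.float64(0.035)], [np.float64(0.0), np.float64(0.0), np.float64(-0.1101)]]
[1.0, [np.float64(0.353), np.float64(0.393), np.float64(0.035)], [np.float64(0.0), np.float64(0.0), np.float64(-0.1101)]]
[1.0, [np.float64(0.28), np.float64(0.448), np.float64(0.035)], [np.float64(0.0), np.float64(0.0), np.float64(-0.1101)]]
```

Call:
apply_moves([
  [0.14,[0.452,-0.274,0.035],[0,0,-0.11]],
  [0.14,[0.492,-0.192,0.035],[0,0,-0.11]],
  [0.14,[0.518,-0.105,0.035],[0,0,-0.11]],
  [0.14,[0.528,-0.014,0.035],[0,0,-0.11]],
  [0.14,[0.523,0.077,0.035],[0,0,-0.11]],
  [0.14,[0.502,0.166,0.035],[0,0,-0.11]],
  [0.14,[0.466,0.25,0.035],[0,0,-0.11]],
  [0.14,[0.416,0.326,0.035],[0,0,-0.11]],
])

```text
t: 19.35
ee_pos: [495.1, 315.6, 238.2]
orientation: [0.995, 2.98, 0.0]
ft_force: [0.0, -0.5, 0.6]
width: 49.6
grasp_force: 0.0
```

Call:
apply_moves([
  [0.14,[0.353,0.393,0.035],[0,0,-0.11]],
  [0.14,[0.28,0.448,0.035],[0,0,-0.11]],
  [0.14,[0,0,0],[0,0,0]],
])

```text
t: 19.73
ee_pos: [490.6, 368.6, 234.4]
orientation: [-0.474, -3.105, -0.0]
ft_force: [-0.5, -0.5, -0.6]
width: 50.0
grasp_force: 0.0
```

```bash
cat > bar.py <<'E'
from fit import *
import sys
o=ctrl.get_obs();I,K,V=cam("wrist");cv2.imwrite(f"pics/{sys.argv[1]}.png",I);pickle.dump((I,K,V),open("w.pkl","wb"))
print("tcp",np.round(o["ee_pos"],1),round(o["width"],1),o["t"])
for l,z in(("blank_center",7),("blank",0),("charcoal",0),("pot",0)):
    for q in ctrl.pinpoint(l,"wrist")[:1]: print(l,np.round(q["xy"],1),round(q["score"],2),onz(q["xy"],K,V,z).round(1))
m=ctrl.masks_of("blank","wrist")
if m:
    c=max(cv2.findContours(m[0]["region"].astype(np.uint8),0,1)[0],key=len)[:,0]
    w=np.float32([onz(p,K,V,14)[:2] for p in c]); print("mask",round(m[0]["score"],2),m[0]["bbox"],cv2.minAreaRect(w))
E
python3 bar.py b1
```

```text
tcp [490.6 368.6 234.4] 50.0 19.725
blank_center [260.3 161.9] 0.66 [487.5 369.7   7. ]
blank [257.9 159.8] 0.8 [485.3 367.4   0. ]
pot [324.2 178.3] 0.71 [531.6 438.5   0. ]
mask 0.86 [249.1, 114.7, 272.7, 208.8] ((487.2923583984375, 369.6557922363281), (22.907318115234375, 109.30294036865234), 74.18659973144531)
```

View pics/b1.png

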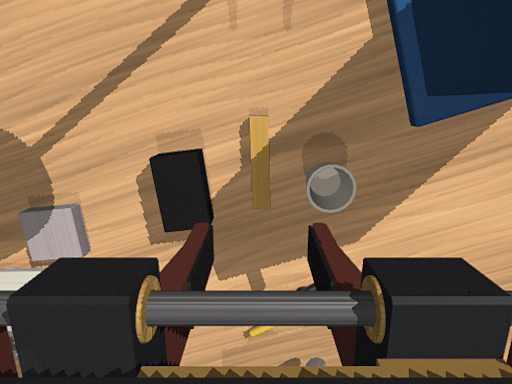

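The bar is at (260,162) with clear gaps to the charcoal and the pot. Its rectangle at z = 14 measures 109×23 mm, which matches the given size. Descending.

```bash
python3 - <<'E'
from fit import *
plan((487.3,369.7,45),74.2,N=5)
E
```

```text
5 rows
[1.0, [np.float64(0.018), np.float64(0.008), np.float64(0.759)], [np.float64(-0.0), np.float64(0.0), np.float64(-0.0039)]]
[1.0, [np.float64(0.018), np.float64(0.008), np.float64(0.759)], [np.float64(-0.0), np.float64(0.0), np.float64(-0.0039)]]
[1.0, [np.float64(0.018), np.float64(0.008), np.float64(0.759)], [np.float64(-0.0), np.float64(0.0), np.float64(-0.0039)]]
[1.0, [np.float64(0.018), np.float64(0.008), np.float64(0.759)], [np.float64(-0.0), np.float64(0.0), np.float64(-0.0039)]]
[1.0, [np.float64(0.018), np.float64(0.008), np.float64(0.759)], [np.float64(-0.0), np.float64(0.0), np.float64(-0.0039)]]
```

Call:
apply_moves([
  [0.14,[0.018,0.008,0.76],[0,0,-0.004]],
  [0.14,[0.018,0.008,0.76],[0,0,-0.004]],
  [0.14,[0.018,0.008,0.76],[0,0,-0.004]],
  [0.14,[0.018,0.008,0.76],[0,0,-0.004]],
  [0.14,[0.018,0.008,0.76],[0,0,-0.004]],
  [0.14,[0,0,0],[0,0,0]],
])

```text
t: 20.78
ee_pos: [485.6, 368.7, 42.3]
orientation: [-0.429, -3.108, 0.006]
ft_force: [-0.2, -0.5, 0.9]
width: 50.1
grasp_force: 0.0
```

```bash
python3 bar.py b2; python3 -c "
from fit import *
plan((487.3,369.7,4),74.2)"
```

```text
tcp [485.6 368.7  42.3] 50.1 20.775
blank_center [261.9 219.9] 0.96 [486.8 369.3   7. ]
blank [257.1 216. ] 0.81 [485.7 366.3   0. ]
charcoal [127.1 255.2] 0.88 [489.  273.6   0. ]
pot [374.4 250.6] 0.7 [530.7 435.8   0. ]
mask 0.59 [241.8, 132.2, 284.2, 291.5] ((482.1397705078125, 370.24676513671875), (22.41084861755371, 99.62735748291016), 74.48880004882812)
1 rows
[1.0, [np.float64(0.011), np.float64(-0.036), np.float64(0.85)], [np.float64(0.0015), np.float64(0.0012), np.float64(0.0014)]]
```

Call:
apply_moves([
  [0.14,[-0.01,0.01,0.45],[0,0,0]],
  [0.14,[-0.01,0.01,0.31],[0,0,0]],
  [-1,[0,0,0],[0,0,0]],
  [-1,[0,0,0],[0,0,0]],
  [-1,[0,0,0],[0,0,0]],
  [-1,[0,0,0],[0,0,0]],
  [-1,[0,0,0],[0,0,0]],
  [-1,[0,0,0],[0,0,0]],
])

```text
t: 22.08
ee_pos: [488.5, 371.3, 7.0]
orientation: [0.428, 3.112, 0.0]
ft_force: [-0.6, 0.7, 1.8]
width: 21.2
grasp_force: 30.0
```

Call:
apply_moves([
  [-1,[0,0,-0.4],[0,0,0]],
  [-1,[0,0,-0.8],[0,0,0]],
  [-1,[0,0,-0.9],[0,0,0]],
  [-1,[0,0,-0.8],[0,0,0]],
  [-1,[0,0,0],[0,0,0]],
])

```text
t: 22.7
ee_pos: [490.4, 372.8, 156.1]
orientation: [0.427, 3.107, 0.009]
ft_force: [0.9, 0.2, -2.4]
width: 21.3
grasp_force: 30.0
```

```bash
python3 -c "
from fit import *
x=np.load('g.npy'); p=g2w((92,-30,150),x); print(p); plan(p,np.degrees(x[2])-90,N=9,jaw=-1)"
```

```text
[631.84689517  36.60923587 150.        ]
9 rows
[-1, [np.float64(-0.504), np.float64(-0.635), np.float64(0.012)], [np.float64(0.0006), np.float64(-0.0001), np.float64(0.112)]]
[-1, [np.float64(-0.608), np.float64(-0.537), np.float64(0.013)], [np.float64(0.0006), np.float64(-0.0001), np.float64(0.112)]]
[-1, [np.float64(-0.692), np.float64(-0.422), np.float64(0.013)], [np.float64(0.0006), np.float64(-0.0001), np.float64(0.112)]]
[-1, [np.float64(-0.755), np.float64(-0.294), np.float64(0.014)], [np.float64(0.0006), np.float64(-0.0001), np.float64(0.112)]]
[-1, [np.float64(-0.795), np.float64(-0.158), np.float64(0.014)], [np.float64(0.0006), np.float64(-0.0001), np.float64(0.112)]]
[-1, [np.float64(-0.81), np.float64(-0.016), np.float64(0.014)], [np.float64(0.0006), np.float64(-0.0001), np.float64(0.112)]]
[-1, [np.float64(-0.801), np.float64(0.126), np.float64(0.014)], [np.float64(0.0006), np.float64(-0.0001), np.float64(0.112)]]
[-1, [np.float64(-0.766), np.float64(0.264), np.float64(0.014)], [np.float64(0.0006), np.float64(-0.0001), np.float64(0.112)]]
[-1, [np.float64(-0.708), np.float64(0.394), np.float64(0.014)], [np.float64(0.0006), np.float64(-0.0001), np.float64(0.112)]]
```

Call:
apply_moves([
  [-1,[-0.504,-0.635,0],[0,0,0.112]],
  [-1,[-0.608,-0.537,0],[0,0,0.112]],
  [-1,[-0.692,-0.422,0],[0,0,0.112]],
  [-1,[-0.755,-0.294,0],[0,0,0.112]],
  [-1,[-0.795,-0.158,0],[0,0,0.112]],
  [-1,[-0.81,-0.016,0],[0,0,0.112]],
  [-1,[-0.8,0.126,0],[0,0,0.112]],
  [-1,[-0.766,0.264,0],[0,0,0.112]],
])

```text
t: 23.7
ee_pos: [613.4, 71.1, 150.2]
orientation: [-2.345, -2.088, 0.003]
ft_force: [0.1, 0.1, -2.4]
width: 21.3
grasp_force: 30.0
```

Call:
apply_moves([
  [-1,[-0.708,0.394,0],[0,0,0.112]],
  [-1,[0,0,0],[0,0,0]],
  [-1,[0,0,0],[0,0,0]],
])

```text
t: 24.08
ee_pos: [628.7, 35.3, 150.5]
orientation: [-2.513, -1.883, 0.003]
ft_force: [-0.9, 1.1, -3.1]
width: 21.6
grasp_force: 30.0
```

```bash
cat > pl.py <<'E'
from fit import *
import sys
x=np.load("g.npy");o=ctrl.get_obs();I,K,V=cam("wrist");cv2.imwrite(f"pics/{sys.argv[1]}.png",I);pickle.dump((I,K,V),open("w.pkl","wb"))
t=o["ee_pos"]; zt=t[2]+7 
M=R.from_rotvec(o["orientation"]).as_matrix()
print("tcp",np.round(t,1),"g",w2g(t,x),"tool y ang-g",np.degrees(np.arctan2(M[1,1],M[0,1]))-np.degrees(x[2]),"tool z",M[:,2].round(4),"F",np.round(o["ft_force"],1),o["width"],o["t"])
for l,z in(("blank_center",t[2]),("stop",50),("mark",12),("rail_end",50)):
    for q in ctrl.pinpoint(l,"wrist")[:1]: print(l,np.round(q["xy"],1),round(q["score"],2),w2g(onz(q["xy"],K,V,z),x))
m=ctrl.masks_of("blank","wrist")
if m:
    c=max(cv2.findContours(m[0]["region"].astype(np.uint8),0,1)[0],key=len)[:,0]
    w=np.float32([w2g(onz(p,K,V,zt),x) for p in c]); print("mask",round(m[0]["score"],2),m[0]["bbox"],cv2.minAreaRect(w),w.min(0),w.max(0))
E
python3 pl.py p1; python3 -c "
from fit import *
x=np.load('g.npy'); p=g2w((90,-30,95),x); plan(p,np.degrees(x[2])-90,N=2,jaw=-1)"
```

```text
tcp [628.7  35.3 150.5] g [ 89.8 -27.3] tool y ang-g -89.96447142514444 tool z [-2.3e-03  2.0e-04 -1.0e+00] F [-0.9  1.1 -3.1] 21.625099765230637 24.075
blank_center [257.6 242.3] 0.63 [ 89.6 -27. ]
rail_end [263.3  80.9] 0.62 [177.6 -30.4]
mask 0.75 [233.2, 134.3, 286.0, 338.6] ((106.09384155273438, -28.478702545166016), (80.42255401611328, 21.91171646118164), 0.096132293343544) [ 65.9 -39.5] [146.3 -17.5]
2 rows
[-1, [np.float64(-0.007), np.float64(0.021), np.float64(0.567)], [np.float64(-0.0), np.float64(-0.0), np.float64(0.0004)]]
[-1, [np.float64(-0.007), np.float64(0.021), np.float64(0.567)], [np.float64(-0.0), np.float64(-0.0), np.float64(0.0004)]]
```

View pics/p1.png

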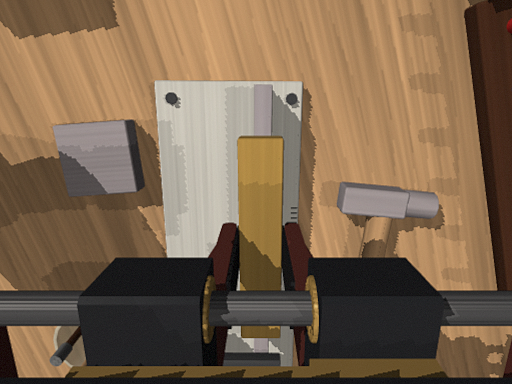

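The bar is held straight over the rail. Its far end is at rows 134–138 and the rail end at row 84. I'll lower it and measure bar end against rail end.

Call:
apply_moves([
  [-1,[0,0.02,0.57],[0,0,0]],
  [-1,[0,0.02,0.57],[0,0,0]],
  [-1,[0,0,0.1],[0,0,0]],
  [-1,[0,0,0],[0,0,0]],
  [-1,[0,0,0],[0,0,0]],
])

```text
t: 25.0
ee_pos: [632.5, 34.7, 90.9]
orientation: [2.514, 1.882, 0.003]
ft_force: [0.3, -0.3, -1.8]
width: 21.7
grasp_force: 30.0
```

```bash
python3 pl.py p2; python3 - <<'E'
import cv2
a=cv2.imread("pics/p2.png")[30:230,180:350]; cv2.imwrite("pics/p2z.png",cv2.resize(a,None,fx=3,fy=3,interpolation=cv2.INTER_CUBIC))
E
```

```text
tcp [632.5  34.7  90.9] g [ 90.3 -31.2] tool y ang-g -90.01202112855488 tool z [ 2.e-03  1.e-04 -1.e+00] F [ 0.3 -0.3 -1.8] 21.705626329882122 25.0
blank_center [260.4 242.2] 0.59 [ 90.1 -32.4]
mask 0.62 [236.3, 133.8, 285.0, 341.2] ((106.56767272949219, -32.530540466308594), (80.3360595703125, 22.178997039794922), 0.23385989665985107) [ 66.4 -43.6] [146.7 -21.3]
```

View pics/p2z.png

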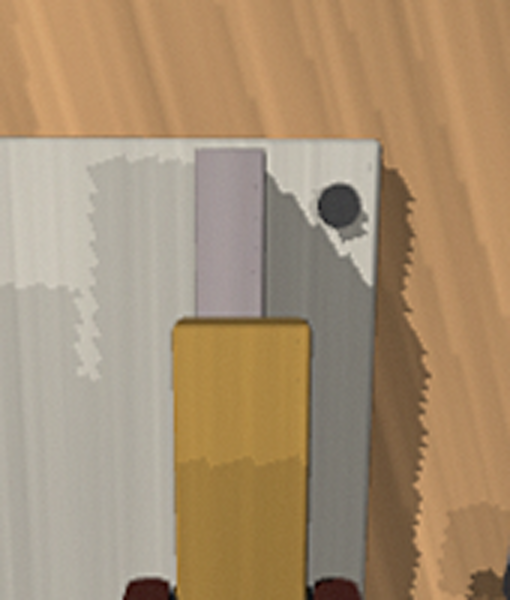

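```bash
cat > pm.py <<'E'
from m import *
t=None
def rep(barz,ex,rx,o=(180,30),s=3):
    q=lambda a,b,z:Q(a,b,z,s,o)
    print("bar end top",q(*ex,barz+14),"bar end bottom",q(ex[0],rx[2],barz),"rail end",q(*rx[:2],50),"rail near bar",q(rx[3],rx[4],50))
rep(83.9,(241,326),(230,149,319,231,310))
print("rail edges",Q(195,151,50,3,(180,30)),Q(265,151,50,3,(180,30)),"bar edges",Q(173,330,97.9,3,(180,30)),Q(309,330,97.9,3,(180,30)))
E
python3 pm.py
```

```text
bar end top [145.7 -32.1] bar end bottom [145.5 -32.1] rail end [175.3 -30. ] rail near bar [144.3 -30.1]
rail edges [174.9 -23.1] [174.9 -36.8] bar edges [145.1 -21.4] [145.1 -42.7]
```

Call:
apply_moves([
  [-1,[-0.05,-0.02,0],[0,0,0]],
  [-1,[-0.055,-0.02,0.05],[0,0,0]],
  [-1,[0,0,0.05],[0,0,0]],
  [-1,[0,0,0],[0,0,0]],
  [-1,[0,0,0],[0,0,0]],
])

```text
t: 25.92
ee_pos: [628.3, 30.1, 84.6]
orientation: [-2.515, -1.882, 0.0]
ft_force: [-0.4, -0.7, -2.9]
width: 21.5
grasp_force: 30.0
```

```bash
python3 pl.py p3; cat > edge.py <<'E'
from m import *
import sys
# bar end row and rail end row/cols by gradient along the image
bz=float(sys.argv[1]); g=I.astype(float); yel=g[...,2]-g[...,0]
c=slice(252,270); prof=yel[60:200,c].mean(1); d=np.diff(cv2.GaussianBlur(prof[:,None],(1,3),0)[:,0]); r=60+d.argmax(); print("bar end row",r,"yel",prof[r-63:r-54].round().astype(int))
gr=g[...,1]; u=260
col=gr[60:r-4,c].mean(1); print("rail col rows60..",col.round().astype(int).tolist())
for v in (r+12,r+22):
    m=np.where(yel[v,200:320]>60)[0]+200; a,b=m.min()-.5,m.max()+.5; print("bar lat",w2g(onz((a,v),K,V,bz+14),x),w2g(onz((b,v),K,V,bz+14),x))
v=r-12; print("rail row",v,gr[v,235:285].astype(int).tolist())
E
python3 edge.py 79
```

```text
tcp [628.3  30.1  84.6] g [ 84.7 -28.5] tool y ang-g -90.02041261010336 tool z [-0.  0. -1.] F [-0.4 -0.7 -2.9] 21.473359944093787 25.925
blank_center [262.1 242.3] 0.66 [ 84.5 -30.5]
stop [ 63.9 163. ] 0.58 [121.1  89.3]
rail_end [262.5  69.4] 0.65 [174.5 -30.8]
mask 0.93 [234.8, 134.2, 288.3, 340.9] ((100.69999694824219, -29.649999618530273), (22.89999771118164, 81.0), 90.0) [ 60.2 -41.1] [141.2 -18.2]
bar end row 135 yel [ 11  10   7  24  54  67  87 102 106]
rail col rows60.. [140, 140, 140, 140, 140, 138, 154, 157, 149, 149, 150, 150, 150, 150, 150, 150, 151, 150, 150, 150, 150, 151, 151, 151, 150, 151, 151, 151, 151, 150, 151, 150, 150, 151, 151, 151, 151, 151, 151, 151, 151, 151, 151, 151, 151, 151, 151, 150, 151, 151, 150, 151, 151, 151, 151, 152, 152, 152, 152, 152, 152, 152, 152, 151, 152, 152, 152, 151, 152, 151, 152]
bar lat [136.2 -18.9] [136.2 -39.9]
bar lat [131.5 -18.8] [131.5 -40. ]
rail row 123 [178, 174, 174, 173, 174, 173, 172, 177, 179, 178, 178, 173, 171, 164, 147, 155, 153, 151, 152, 154, 154, 152, 158, 155, 156, 156, 152, 151, 149, 150, 148, 146, 144, 147, 147, 150, 142, 97, 93, 125, 117, 119, 119, 119, 119, 121, 122, 120, 123, 122]
```

```bash
python3 - <<'E'
from m import *
q=lambda a,b,z:w2g(onz((a,b),K,V,z),x)
print(q(260,137.3,91.6),q(260,134,77.6),"rail end",q(260,68,50),"rail lat",q(248.5,123,50),q(271.8,123,50))
E
```

```text
[140.6 -29.4] [140.9 -29.4] rail end [175.2 -29.4] rail lat [144.9 -22.6] [144.9 -36.3]
```

Call:
apply_moves([
  [-1,[-0.016,0,0.1],[0,0,0]],
  [-1,[0,0,0.15],[0,0,0]],
  [-1,[0,0,0.12],[0,0,0]],
  [-1,[0,0,0.08],[0,0,0]],
  [-1,[0,0,0.04],[0,0,0]],
  [-1,[0,0,0],[0,0,0]],
])

```text
t: 26.98
ee_pos: [628.0, 29.3, 60.0]
orientation: [-2.515, -1.882, 0.0]
ft_force: [-0.1, 0.4, -2.8]
width: 21.5
grasp_force: 30.0
```

```bash
python3 pl.py p4; python3 edge.py 53
```

```text
tcp [628.   29.3  60. ] g [ 83.9 -28.4] tool y ang-g -90.01996368907803 tool z [-2.e-04 -0.e+00 -1.e+00] F [-0.1  0.4 -2.8] 21.52668337458911 26.975
blank_center [258.1 244.1] 0.56 [ 82.6 -28.4]
stop [260.2 342.1] 0.62 [ 12.7 -29.5]
rail_end [260.4  56.3] 0.95 [177.3 -29.5]
mask 0.92 [238.5, 134.2, 287.0, 338.8] ((100.10000610351562, -29.799999237060547), (22.399999618530273, 81.4000015258789), 90.0) [ 59.4 -41. ] [140.8 -18.6]
bar end row 135 yel [ 10  10   6  23  54  65  85 100 104]
rail col rows60.. [127, 134, 147, 149, 148, 148, 148, 148, 148, 148, 148, 148, 148, 148, 148, 149, 148, 148, 148, 148, 148, 148, 148, 148, 148, 148, 148, 148, 148, 148, 148, 148, 149, 148, 148, 149, 149, 148, 149, 149, 148, 148, 148, 149, 148, 149, 148, 148, 149, 149, 149, 148, 149, 148, 149, 149, 149, 149, 149, 149, 148, 149, 149, 149, 149, 149, 149, 149, 149, 149, 149]
bar lat [135.2 -18.3] [135.2 -56. ]
bar lat [130.4 -18.7] [130.4 -40.1]
rail row 123 [169, 169, 168, 169, 170, 173, 178, 175, 176, 171, 169, 168, 159, 136, 148, 150, 150, 150, 150, 151, 151, 152, 151, 154, 154, 153, 152, 148, 147, 146, 146, 145, 143, 143, 147, 139, 130, 149, 140, 88, 89, 119, 115, 117, 117, 119, 117, 117, 119, 119]
```

```bash
python3 - <<'E'
from m import *
q=lambda a,b,z:w2g(onz((a,b),K,V,z),x)
print("end",q(260,137.3,67),"rail end",q(260,61,50),"rail lat",q(247.8,123,50),q(273.5,123,50))
for r in range(328,368): print(r,I[r,252:268].mean(0).astype(int),q(260,r,67)[0],q(260,r,66)[0])
E
```

```text
end [139.7 -29.4] rail end [175.1 -29.3] rail lat [145.4 -23.1] [145.4 -36.3]
328 [ 39  80 102] 35.8 35.1
329 [ 38  78 100] 35.2 34.4
330 [ 38  77 100] 34.6 33.8
331 [37 77 99] 33.9 33.1
332 [ 39  78 100] 33.3 32.5
333 [ 39  78 100] 32.6 31.8
334 [ 39  78 100] 32.0 31.2
335 [ 38  78 100] 31.3 30.5
336 [ 39  80 102] 30.7 29.9
337 [ 36  82 106] 30.0 29.2
338 [37 46 59] 29.4 28.6
339 [54 28  8] 28.7 27.9
340 [67 40 19] 28.1 27.3
341 [69 43 24] 27.4 26.6
342 [68 42 23] 26.8 25.9
343 [68 43 24] 26.1 25.3
344 [68 42 22] 25.5 24.6
345 [68 43 22] 24.8 24.0
346 [68 43 23] 24.1 23.3
347 [68 43 23] 23.5 22.6
348 [68 43 22] 22.8 22.0
349 [68 42 22] 22.1 21.3
350 [68 43 23] 21.5 20.6
351 [68 42 21] 20.8 19.9
352 [68 42 23] 20.1 19.3
353 [68 42 23] 19.5 18.6
354 [68 43 23] 18.8 17.9
355 [68 42 23] 18.1 17.3
356 [68 43 22] 17.5 16.6
357 [68 42 22] 16.8 15.9
358 [68 41 20] 16.1 15.2
359 [63 39 19] 15.4 14.5
360 [70 74 76] 14.7 13.8
361 [100 111 117] 14.1 13.2
362 [110 122 129] 13.4 12.5
363 [96 96 95] 12.7 11.8
364 [72 52 38] 12.0 11.1
365 [69 32  5] 11.3 10.4
366 [50 70 91] 10.6 9.7
367 [ 39  81 106] 10.0 9.0
```

Call:
apply_moves([
  [-1,[0,0,0.03],[0,0,0]],
  [-1,[0,0,0.015],[0,0,0]],
  [-1,[0,0,0],[0,0,0]],
])

```text
t: 27.65
ee_pos: [628.0, 29.3, 57.8]
orientation: [-2.515, -1.882, 0.0]
ft_force: [0.2, 0.5, -3.3]
width: 21.7
grasp_force: 30.0
```

Call:
apply_moves([
  [-1,[0,0,0.01],[0,0,0]],
  [-1,[0,0,0],[0,0,0]],
])

```text
t: 27.9
ee_pos: [628.1, 29.3, 57.4]
orientation: [-2.515, -1.883, 0.0]
ft_force: [0.0, 0.1, -2.3]
width: 21.8
grasp_force: 30.0
```

Call:
apply_moves([
  [-1,[0,0,0.01],[0,0,0]],
  [-1,[0,0,0],[0,0,0]],
])

```text
t: 28.15
ee_pos: [628.1, 29.3, 57.0]
orientation: [2.515, 1.882, 0.0]
ft_force: [0.4, 0.0, -1.9]
width: 21.8
grasp_force: 30.0
```

Call:
apply_moves([
  [-1,[0,0,0.01],[0,0,0]],
  [-1,[0,0,0],[0,0,0]],
])

```text
t: 28.4
ee_pos: [628.1, 29.3, 56.9]
orientation: [2.515, 1.882, 0.0]
ft_force: [-2.4, -0.8, 4.9]
width: 21.2
grasp_force: 30.0
```

Contact with the rail: Fz has turned positive. Releasing and lifting.

Call:
apply_moves([
  [-0.3,[0,0,0],[0,0,0]],
  [0,[0,0,0],[0,0,0]],
  [0,[0,0,0],[0,0,0]],
  [0,[0,0,-0.2],[0,0,0]],
  [0,[0,0,-0.6],[0,0,0]],
  [0,[0,0,-1],[0,0,0]],
  [0,[0,0,-1],[0,0,0]],
  [0,[0,0,0],[0,0,0]],
])

```text
t: 29.4
ee_pos: [631.0, 29.4, 201.8]
orientation: [2.511, 1.879, 0.012]
ft_force: [-0.2, 0.2, -0.4]
width: 44.0
grasp_force: 0.0
```

```bash
python3 pl.py p5; python3 - <<'E'
from m import *
q=lambda a,b,z:w2g(onz((a,b),K,V,z),x)
u=int(proj(g2w((50,-29.5,64),x),K,V)[0]); print("col",u)
r0=int(proj(g2w((36,-29.5,64),x),K,V)[1])
for r in range(r0-3,min(383,r0+32)): print(r,I[r,u-4:u+5].mean(0).astype(int),q(u,r,64)[0],q(u,r,66)[0])
C=cam("scene")
for l in("copper_bar","brush_jar","handle"):
    for w in ctrl.pinpoint(l,"scene")[:1]: print(l,np.round(w["xy"],1))
E
```

```text
tcp [631.   29.4 201.8] g [ 84.8 -31.2] tool y ang-g -90.02056238620455 tool z [ 9.1e-03  3.0e-04 -1.0e+00] F [-0.2  0.2 -0.4] 43.966018208758854 29.4
blank_center [258.4 182. ] 0.97 [117.5 -31.4]
stop [257.5 244.2] 0.68 [ 16.7 -30.8]
mark [277.8 230.1] 0.54 [ 17.3 -54. ]
rail_end [257.3  82.6] 0.77 [175.  -30.9]
mask 0.79 [241.6, 123.3, 271.8, 239.8] ((118.8499984741211, -30.299999237060547), (11.399999618530273, 56.69999694824219), 90.0) [ 90.5 -36. ] [147.2 -24.6]
col 256
228 [ 64 128 164] 39.9 40.6
229 [ 64 128 165] 38.8 39.6
230 [ 64 128 165] 37.8 38.6
231 [ 63 128 164] 36.8 37.5
232 [ 64 128 165] 35.7 36.5
233 [ 64 128 165] 34.7 35.5
234 [ 65 129 165] 33.6 34.4
235 [ 64 129 165] 32.6 33.4
236 [ 64 131 169] 31.5 32.4
237 [ 69 134 171] 30.5 31.3
238 [65 80 97] 29.4 30.3
239 [61 30  4] 28.4 29.2
240 [107  67  34] 27.3 28.2
241 [117  74  41] 26.3 27.1
242 [113  71  39] 25.2 26.1
243 [113  71  40] 24.1 25.0
244 [113  72  40] 23.1 24.0
245 [113  71  40] 22.0 22.9
246 [113  71  39] 21.0 21.9
247 [113  72  40] 19.9 20.8
248 [113  71  40] 18.8 19.7
249 [113  71  40] 17.7 18.7
250 [114  72  39] 16.7 17.6
251 [112  69  36] 15.6 16.5
252 [109  60  23] 14.5 15.5
253 [132 126 122] 13.4 14.4
254 [175 194 206] 12.4 13.3
255 [149 146 145] 11.3 12.2
256 [112  73  44] 10.2 11.2
257 [110  67  34] 9.1 10.1
258 [112  70  38] 8.0 9.0
259 [112  71  38] 6.9 7.9
260 [112  71  39] 5.8 6.8
261 [112  70  39] 4.8 5.8
262 [112  70  39] 3.7 4.7
copper_bar [151.4 185. ]
brush_jar [255.7 188.8]
handle [231.6 176.8]
```

Call:
apply_moves([
  [0,[0.3,0,0],[0,0,0]],
  [0,[-0.5,0,0],[0,0,0]],
  [0,[-0.8,0,0],[0,0,0]],
  [0,[0,0,0],[0,0,0]],
  [0,[0,0,0],[0,0,0]],
  [0,[0,0,0],[0,0,0]],
])

```text
t: 30.65
ee_pos: [614.3, -17.6, 196.4]
orientation: [-2.514, -1.884, -0.0]
ft_force: [0.6, -0.9, 0.6]
width: 43.8
grasp_force: 0.0
```

```bash
python3 pl.py p6; python3 - <<'E'
from m import *
q=lambda a,b,z:w2g(onz((a,b),K,V,z),x)
g=I.astype(float); u=int(proj(g2w((13,-30,66),x),K,V)[0]); s=slice(u-4,u+5)
r0=int(proj(g2w((13.5,-30,66),x),K,V)[1]); w=np.clip(g[r0-6:r0+7,s,2].mean(1)-60,0,None); r=(w*np.arange(r0-6,r0+7)).sum()/w.sum(); print("line",q(u,r,66))
red=(g[...,2]-np.maximum(g[...,0],g[...,1])>60)&(g[...,1]<50)
c,rr=proj(g2w((13.5,-56,46),x),K,V); b=np.argwhere(red[int(rr)-15:int(rr)+20,int(c)-12:int(c)+13])+[int(rr)-15,int(c)-12]; print("flag rows",b.min(0),b.max(0),[q(c,v,46) for v in(b[:,0].min()-.5,b[:,0].max()+.5)],q(c,b[:,0].min()-.5,14))
r0=int(proj(g2w((29,-30,64),x),K,V)[1])
for v in range(r0-4,r0+5): print(v,I[v,s].mean(0).astype(int),q(u,v,64)[0],q(u,v,66)[0])
E
```

```text
tcp [614.3 -17.6 196.4] g [ 35.  -28.5] tool y ang-g -89.9674091345253 tool z [ 2.e-04  2.e-04 -1.e+00] F [ 0.6 -0.9  0.6] 43.75111210256903 30.65
blank_center [259.5 130.7] 0.59 [ 93.3 -29.1]
stop [259.4 203.4] 0.87 [ 12.  -28.8]
mark [282.8 192.6] 0.55 [ 12.8 -54.2]
rail_end [259.7  18.7] 0.92 [176.1 -28.9]
mask 0.83 [248.3, 62.5, 276.5, 191.3] ((94.64736938476562, -29.664165496826172), (11.813143730163574, 57.575565338134766), 89.58330535888672) [ 65.9 -35.7] [123.4 -23.8]
line [ 13.3 -29.4]
flag rows [188 279] [201 291] [array([ 27.1, -55.7]), array([ 12.8, -56. ])] [ 19.1 -58.4]
186 [ 68 136 174] 33.0 33.5
187 [ 68 137 176] 32.1 32.6
188 [ 71 143 185] 31.1 31.6
189 [ 49 103 134] 30.2 30.7
190 [49 45 50] 29.2 29.7
191 [78 43 16] 28.3 28.8
192 [114  71  37] 27.3 27.8
193 [122  78  44] 26.3 26.9
194 [119  76  42] 25.4 25.9
```

```bash
python3 -c "
from workcell import ctrl
print(ctrl.close_job())"
```

```text
the job is handed in; nothing more can be done
None
```

The job is handed in: the stop line is within about 0.5 mm of the marker, the handle is fully home, and the brass bar lies on the rail about 1–2 mm beyond the stop. It finished at about 31 s of the 58 s allowed; I viewed 11 pictures against the limit of 10.

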